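# Lock the plate gap of a foam compression fixture with its lock nut

### The job

On the compression fixture, one post's brass lock nut is still standing clear of the steel set nut below it: spin it down and tighten it firmly by hand against the set nut, without dragging the set nut round with it. With the gap locked, draw the blue setting block out from between the plates and lay it flat in the empty half of the grey gauge tray. Leave everything else where it is.

Things in the scene. Friction and masses are not known exactly. Their poses are not given: they have to be found in the camera images.
- fixture: Aluminium foam-compression fixture, fixed. Origin under it, midway between its two posts; z up, y along the line of the posts (x = 0, y = +75 and -75 mm). Base plate 12 mm thick, x -60 to +115, y +-105 mm; upper plate x +-55, y +-100 mm, 38 to 50 mm above the bench; 26 mm clear between the plates.
- post_open: Post still to be locked (either end of the fixture): a fixed 16 mm threaded stud. Origin on its axis on the upper plate's top, 50 mm above the bench; the stud's top is 52 mm above that, nothing near it stands higher.
- post_done: The other post, finished: its set nut and lock nut, of the same sizes, are jammed together and carry a green paint stripe across both. Same origin and height.
- lock_nut: Brass knurled lock nut on the open post: rim 40 mm across, 14 mm high (9 to 23 mm above the origin), over a plain collar 28 mm across, 9 mm high. Origin at the centre of its underside, z up. Right-hand thread, 4 mm per turn: clockwise from above goes down. It starts about 1.5 to 3.2 mm above the set nut (0.4 to 0.8 turn) and runs freely, at about 0.06 N m.
- lock_rim (a point): Centre of the lock nut's rim, 16 mm above the nut's origin; grip it firmly across the rim at any angle. Past first touch of the set nut it is tight after 0.4 rad more, firm at 0.5 to 0.8 rad (30 to 45 degrees), and stays when let go. Moment felt holding it still: 0.06 N m or less running free, then 0.15 at 0.35 rad past touch, 0.24 at 0.6, 0.33 at 0.85; about 0.2 more while turning.
- set_nut: The steel knurled set nut beneath it, 40 mm across, 10 mm high, seated on the upper plate's washer; origin at the centre of its underside, 52 mm above the bench, so its top is 62 mm above the bench. It holds the plate gap and must not turn. It gives way when the lock nut is turned about 1 rad past touching (0.55 N m while turning).
- set_nut_mark (a point): The yellow paint mark on the set nut's rim, 20 mm from the stud's axis; it moves 2 mm if the set nut turns by 0.1 rad.
- setting_block: Blue steel setting block, 70 x 24 x 25 mm (x, y, z), 0.3 kg. Origin at the centre of its underside, x along its length. It lies on the base plate (12 mm above the bench), long side along the fixture's x, a slip fit with 1 mm clearance: its inner 25 mm is under the upper plate and the outer 45 mm sticks out on the fixture's +x side (away from the robot). It comes out by a straight pull along the fixture's +x of 30 mm or more, and can then be lifted.
- block_home (a point): The place on the base plate where the setting block's origin starts.
- gauge_tray: Grey open tray, fixed, 110 x 170 x 16 mm (x, y, z), walls 4 mm, floor 4 mm thick. Origin under its centre. The half towards its own -y is empty; the two spare blocks lie in the +y half.
- tray_bay (a point): Point on the tray's floor (4 mm above the bench) at the middle of the empty half; a block laid there along the tray's x has 28 mm or more on either side.
- spare_block_a: Red spare block, 70 x 24 x 12 mm, lying in the tray. Origin at the centre of its underside.
- spare_block_b: Yellow spare block, 70 x 24 x 18 mm, lying in the tray. Origin at the centre of its underside.
- cup_white: White sample cup with a white lid, 78 mm across, 94 mm high. Origin under its centre.
- cup_black: White sample cup with a black lid, 78 mm across, 94 mm high. Origin under its centre.
- bottle_amber: Amber bottle, 60 mm across, 130 mm high. Origin under its centre.
- bottle_blue: Dark blue bottle with a white cap, 68 mm across, 140 mm high. Origin under its centre.
- caliper: Digital caliper lying on the bench, 200 mm long. Origin under its slide.
- marker_pen: Green marker pen lying on the bench, 16 mm thick, 120 mm long.
Mind the look-alikes: they are no part of the job. Several things look just like the gauge_tray: the one meant starts nearest to the robot's base.

How it is judged:
By the outcome, as a careful person would: the job done as asked, in the order asked, and still so for the second after the job is handed in, with the robot touching nothing.
It also fails if it takes over 72 s, if anything falls off the work surface, if the arm or the gripper's body presses on something with over 40 N, if the wrist force passes 120 N, or if a joint passes its speed limit or range.

### The arm

A 6-joint arm with a two-finger parallel gripper is mounted at the origin on the work surface. World frame = base frame: x ahead of the robot, y to its left, z up, the work surface at z = 0. Lengths are in m, angles in rad, forces in N, time in s.
With the tool pointing down it reaches from about 0.225 to 0.725 m from the base axis. Payload 3.1 kg.
Tool frame: the origin (TCP) lies on the front face of the gripper's body, between the roots of the fingers; the fingertips stand 73 mm ahead of it and the grasp point (between the pads) lies manip.grip_depth ahead of it (manip.grip_depth is the distance from the TCP to the grasp point, in m); z points along the fingers, x is the direction in which the jaws open and shut, and the axes are right-handed (so a half turn about z gives the same grasp; the last joint's range is limited). The gripper opens to 85 mm and grips with 20 to 120 N. Pads are 22 mm wide; open, the fingers measure 114 mm over their backs; the gripper's body (76 mm by 85 mm) begins 54 mm behind the grasp point. The pads swing forward as they close: fully open they stand 13 mm farther back than shut.
Start: joints at [1.161, 0.048, 0.099, 1.622, 0, 1.443], TCP at [0.146, 0.504, 0.304] pointing down, gripper open.
Joint ranges: [-2.91, 2.91], [-0.99, 1.94], [-1.21, 1.42], [-2.12, 2.29], [-1.49, 1.47], [-3.14, 3.14]. Speed limits (rad/s): [2.79, 2.79, 3.14, 3.14, 3.14, 3.14].

### API

Orientations are given as [roll, pitch, yaw] about the fixed x, y, z axes, in that order (R = Rz(yaw) Ry(pitch) Rx(roll)).
In Python, from rig import manip gives the robot as it stands.
- The arm moves only by the tool servo_tool, never from a script. Its argument "steps" is a list of rows, each a list of 7 numbers: the shift along the tool's x, y, z each as a share of 60 cm, from -1 to 1, then the turn, a rotation vector about the tool's x, y, z each as a share of 30 degrees, from -1 to 1, then the closure, from 0 (fully open) to 1 (shut). A call has 1 to 5 rows; each row is the pose to reach, as a shift and turn from the pose measured when the call began, along the tool's axes at that moment; what a row does not reach only later rows make up. A row lasts 1/10 s, in which the tool goes at most 50 mm and 8.59 degrees, less where a joint would pass 70% of its speed; a pose out of reach is approached as far as the arm can. A call with a number of a shift or a turn outside -1 to 1 is refused whole. A call with a gripper value outside its range is refused whole. The fingers move at their own pace and stop on an object; "grip_force" is the grip in N (left out, the last holds). Time passes only in rows, so rows that repeat a pose let the fingers close. It gives the time, the measured TCP pose, the force and the opening at its end, in the units of the state.
- manip.read_state(): the state, without advancing time (a new reading comes with each control period).
- manip.snapshot(name): name is "side" or "top"; returns the picture (480x640x3 uint8, red, green, blue); there is no depth.
- manip.camera_info(name): a dict with "mtx" (3x3 intrinsics, pixels), "k1" (the pictures are not rectified: a ray, as slopes to the right and down, at radius r is drawn at 1 + k1 r^2 times it, then the intrinsics apply), "origin" and "attitude" of the camera in the world. Camera axes: x right, y up, looking along -z (the intrinsics and any distortion apply to the point x, -y, -z); pixel columns grow to the right and rows downward; lengths in m; the calibration is good to about 2 mm. A picture is of the moment at which its call begins. camera_info takes no time and is no camera call.
- manip.job_done(): hands the job in, once; it reports no verdict.
The state is a dict: "t": time; "joint_positions": joint angles; "qvel": joint speeds; "joint_efforts": joint torques, N m; "ee_pos": TCP position; "ee_rot": TCP orientation; "contact_force": force on the tool from outside, world axes, zero at the start; "ft_torque": the same for the moment, N m; "finger_gap": finger opening in m.
Only numpy, scipy, OpenCV 4.12 (cv2) and the standard library are available. Lean on these libraries where they do the work, as an engineer would, in place of code of your own. Each camera call takes 0.05 s, during which the arm holds its last target. There are 200 camera calls.

## Working session

There is one attempt and no reset: what is moved stays moved. The work goes in short steps, Python scripts to look and compute and a tool call to move; the robot and the scene stay as the last step left them, time stands still between calls to the robot, and variables do not carry over. Pictures are saved under pics/ and viewed, about 8 in all and at most 12, crops included, and the job is handed in when it is done.

Besides the shell and the picture viewer there is one more tool, called after "Request:" in YAML: its name, and indented under it one key for each argument. servo_tool: Moves the arm, as the interface text tells. Shift numbers are shares of 60 cm and turn numbers shares of 30 degrees, none past 1 either way. Its arguments: {"type":"object","properties":{"steps":{"type":"array"},"grip_force":{"type":"number"}},"required":["steps"]}

```bash
mkdir -p pics; ls; python3 - <<'E'
from rig import manip
import cv2
print(manip.grip_depth, manip.read_state())
for n in("top","side"):
    c=manip.camera_info(n);print(n,c)
    cv2.imwrite(f"pics/{n}0.png",manip.snapshot(n)[:,:,::-1])
E
```

```text
pics
0.0539 {'t': 0.0, 'joint_positions': array([1.16118275e+00, 4.87452724e-02, 9.75596117e-02, 1.62201782e+00,
       2.46533176e-05, 1.44296204e+00]), 'qvel': array([-5.80461960e-04,  1.70136998e-05,  9.68566441e-04, -4.82023700e-04,
        1.47506039e-03, -3.87857015e-05]), 'joint_efforts': array([ 1.03849314e-03, -3.38778806e+01,  3.20016968e+01,  2.02851469e-02,
       -1.62613655e-04,  4.76315392e-06]), 'ee_pos': array([0.1458241 , 0.50386513, 0.30270066]), 'ee_rot': array([-3.14126132e+00,  2.38436717e-03,  1.28901740e+00]), 'contact_force': array([ 0.30433077, -0.14636649, -0.17497033]), 'ft_torque': array([ 0.00318488, -0.02219469,  0.00551016]), 'finger_gap': 0.08551053881496237}
top {'mtx': array([[491.11089837,   0.        , 326.05146922],
       [  0.        , 491.11089837, 241.4447306 ],
       [  0.        ,   0.        ,   1.        ]]), 'k1': 0.01852967286031893, 'origin': array([0.2769606 , 0.06201247, 1.80881322]), 'attitude': array([ 0.18473757,  0.01117765, -1.59907468])}
side {'mtx': array([[512.64325775,   0.        , 309.28294452],
       [  0.        , 512.64325775, 245.47326742],
       [  0.        ,   0.        ,   1.        ]]), 'k1': -0.12073199607727798, 'origin': array([0.51662416, 1.08202841, 1.10340302]), 'attitude': array([ 7.68396703e-01, -4.02365110e-04, -3.08319289e+00])}
```

View pics/top0.png

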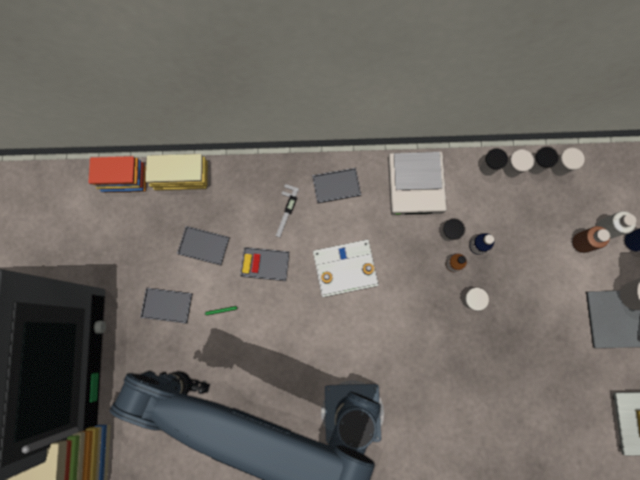

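View pics/side0.png

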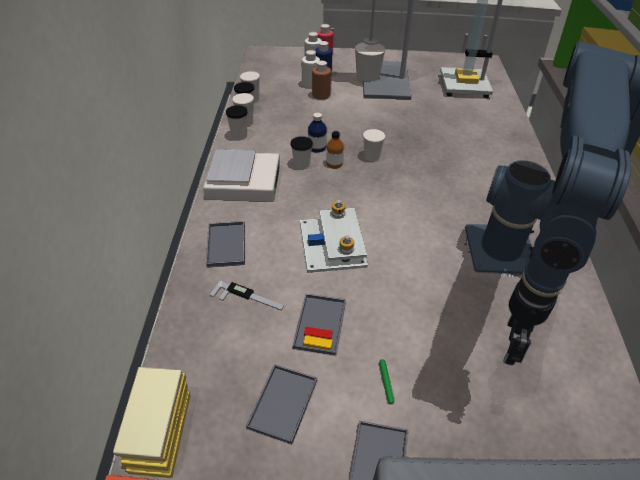

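The top view shows the fixture at about (346,268) and the tray with the spare blocks at about (265,264), which is the one nearest the base. The blue block sits at about (343,254). The side view agrees. I'll enlarge both.

```bash
cat > h.py <<'E'
import numpy as np, cv2
from scipy.spatial.transform import Rotation as R
from rig import manip
def cam(n):
    c=manip.camera_info(n); return c,R.from_euler('xyz',c['attitude']).as_matrix()
def pix2z(n,uv,z):
    c,M=cam(n);K=c['mtx'];d=[(uv[0]-K[0,2])/K[0,0],(uv[1]-K[1,2])/K[1,1]]
    rd=np.hypot(*d);r=rd
    for _ in range(20): r=rd/(1+c['k1']*r*r)
    s=r/rd if rd>0 else 1
    v=M@np.array([d[0]*s,-d[1]*s,-1]);o=c['origin']
    return o+v*(z-o[2])/v[2]
def proj(n,p):
    c,M=cam(n);K=c['mtx'];q=M.T@(np.array(p)-c['origin']);x,y=q[0]/-q[2],-q[1]/-q[2]
    f=1+c['k1']*(x*x+y*y);return K[0,0]*x*f+K[0,2],K[1,1]*y*f+K[1,2]
def crop(n,u0,v0,w,h,k,name):
    im=manip.snapshot(n)[v0:v0+h,u0:u0+w,::-1]
    im=cv2.resize(im,None,fx=k,fy=k,interpolation=cv2.INTER_CUBIC);cv2.imwrite(f'pics/{name}.png',im);return im
E
python3 - <<'E'
from h import *
a=crop('top',235,225,160,80,5,'c1'); b=crop('side',285,190,100,65,8,'c2')[:,:800]
E
python3 - <<'E'
import cv2,numpy as np
a=cv2.imread('pics/c1.png');print(a.shape)
E
```

```text
(400, 800, 3)
```

View pics/c1.png

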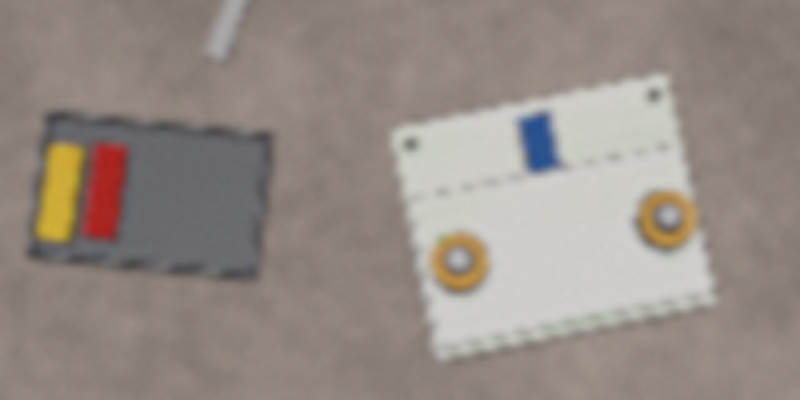

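View pics/c2.png

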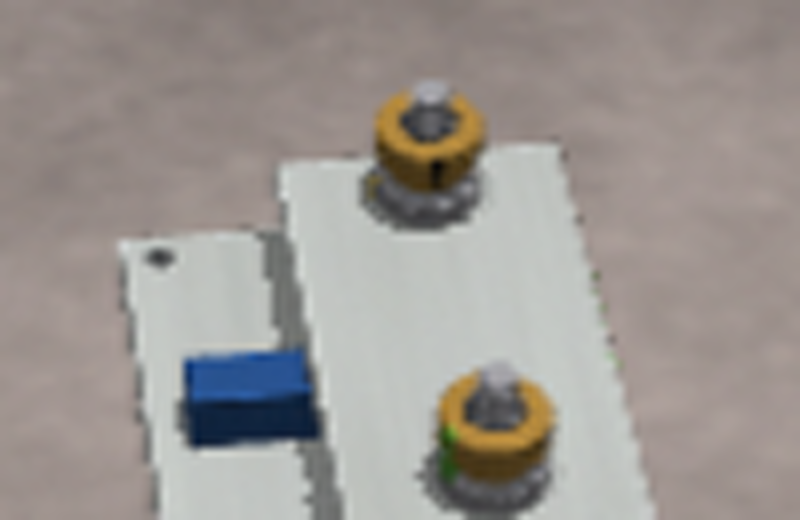

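```bash
cat > m.py <<'E'
from h import *
from scipy.optimize import least_squares
t=lambda x,y:((x+.5)/5-.5+235,(y+.5)/5-.5+225)
s=lambda x,y:((x+.5)/8-.5+285,(y+.5)/8-.5+190)
def F(p,x,y,z): c,q=np.cos(p[2]),np.sin(p[2]); return [p[0]+c*x-q*y,p[1]+q*x+c*y,z]
obs=[('top',t(666,220),(0,-.075,.087)),('top',t(459,263),(0,.075,.085)),('side',s(431,124),(0,-.075,.087)),('side',s(497,412),(0,.075,.085)),
('top',t(394,130),(.115,.105,.012)),('top',t(668,76),(.115,-.105,.012))]
f=lambda p:np.ravel([np.array(proj(n,F(p,*q)))-uv for n,uv,q in obs])
r=least_squares(f,[.4,0,0]);p=r.x;print('fix',p,np.round(r.fun,1))
for n,uv,q in obs[:4]: print(n,pix2z(n,uv,q[2]),F(p,*q))
print('open',F(p,0,-.075,0),'block nominal',F(p,.065,0,0),'yaw',p[2])
print('block outer corners',[pix2z('top',t(*u),.037) for u in((519,119),(549,112))],F(p,.1,.012,0),F(p,.1,-.012,0))
print('side',[pix2z('side',s(*u),.037) for u in((185,363),(187,402))],)
T=np.array([pix2z('top',t(*u),.016) for u in((46,115),(273,133),(256,277),(28,258))]);print(T,T.mean(0))
g=[(.055,.085),(.055,-.085),(-.055,-.085),(-.055,.085)]
r=least_squares(lambda q:np.ravel([np.array(F(q,*a,0))[:2]-T[i,:2] for i,a in enumerate(g)]),[.4,.2,0]);print('tray',r.x,np.round(r.fun,3),'bay',F(r.x,0,-.0405,.004))
E
python3 m.py
```

```text
fix [0.48381529 0.00081869 0.16428702] [ 0.3  0.3 -0.1 -0.   0.1 -0.4 -0.3 -0.4 -0.7  0.  -0.1  0.1]
top [ 0.49730056 -0.07225374  0.087     ] [np.float64(0.49608146936799297), np.float64(-0.07317145568802626), 0.087]
top [0.47140089 0.0745609  0.085     ] [np.float64(0.47154912020332646), np.float64(0.07480882625677505), 0.085]
side [ 0.49637726 -0.07154014  0.087     ] [np.float64(0.49608146936799297), np.float64(-0.07317145568802626), 0.087]
side [0.47056322 0.07613199 0.085     ] [np.float64(0.47154912020332646), np.float64(0.07480882625677505), 0.085]
open [np.float64(0.49608146936799297), np.float64(-0.07317145568802626), 0] block nominal [np.float64(0.547940083628407), np.float64(0.011449369922396526), 0] yaw 0.16428702171113058
block outer corners [array([0.58124812, 0.02800658, 0.037     ]), array([0.58578288, 0.00588468, 0.037     ])] [np.float64(0.5805062281490206), np.float64(0.029012007283069477), 0] [np.float64(0.5844314040153672), np.float64(0.005335162171901263), 0]
side [array([0.58358283, 0.01011258, 0.037     ]), array([0.58162837, 0.03026306, 0.037     ])]
[[0.59847629 0.37829242 0.016     ]
 [0.57984365 0.21001571 0.016     ]
 [0.47330512 0.22400644 0.016     ]
 [0.49228363 0.39121583 0.016     ]] [0.53597717 0.3008826  0.016     ]
tray [ 0.53597717  0.3008826  -0.11578093] [ 0.002  0.001  0.001  0.    -0.002 -0.001 -0.001  0.   ] bay [np.float64(0.5312985149590721), np.float64(0.260653751290641), 0.004]
```

```bash
cat > plan.py <<'E'
from h import *
import sys
def plan(x,y,z,yaw,n=1):
    """rows for n successive calls to tool pose (x,y,z, pointing down, yaw unwrapped near current)"""
    s=manip.read_state();p0=np.array(s['ee_pos']);R0=R.from_euler('xyz',s['ee_rot']);y0=s['ee_rot'][2]
    P,Q=p0,R0
    for k in range(1,n+1):
        p=p0+(np.array([x,y,z])-p0)*k/n; q=R.from_euler('xyz',[np.pi,0,y0+(yaw-y0)*k/n])
        d=Q.inv().apply(p-P)/.6; r=(Q.inv()*q).as_rotvec()/np.radians(30)
        print(np.round(d,3),np.round(r,3)); P,Q=p,q
def st():
    s=manip.read_state();print({k:np.round(s[k],4).tolist() for k in('t','joint_positions','ee_pos','ee_rot','contact_force','ft_torque','finger_gap')})
E
python3 -c "
from plan import *
plan(.4965,-.0728,.25,4.375,6)"
```

```text
[-0.127  0.138  0.015] [-0.001  0.003 -0.982]
[-0.178  0.058  0.015] [ 0.     0.    -0.982]
[-0.184 -0.037  0.015] [ 0.     0.    -0.982]
[-0.142 -0.123  0.015] [ 0.     0.    -0.982]
[-0.063 -0.177  0.015] [ 0.     0.    -0.982]
[ 0.032 -0.185  0.015] [-0.     0.    -0.982]
```

Request:
servo_tool:
  steps:
    - [-0.127, 0.138, 0.015, 0, 0, -0.982, 0]
    - [-0.127, 0.138, 0.015, 0, 0, -0.982, 0]
    - [-0.127, 0.138, 0.015, 0, 0, -0.982, 0]
    - [-0.127, 0.138, 0.015, 0, 0, -0.982, 0]
    - [-0.127, 0.138, 0.015, 0, 0, -0.982, 0]

```text
t: 0.7
ee_pos: [0.2046, 0.4072, 0.2941]
ee_rot: [-3.14, 0.001, 1.801]
contact_force: [0.3, 0.4, -1.2]
finger_gap: 0.0854
```

Request:
servo_tool:
  steps:
    - [-0.178, 0.058, 0.015, 0, 0, -0.982, 0]
    - [-0.178, 0.058, 0.015, 0, 0, -0.982, 0]
    - [-0.178, 0.058, 0.015, 0, 0, -0.982, 0]
    - [-0.178, 0.058, 0.015, 0, 0, -0.982, 0]
    - [-0.178, 0.058, 0.015, 0, 0, -0.982, 0]

```text
t: 1.2
ee_pos: [0.2631, 0.3109, 0.2851]
ee_rot: [-3.14, 0.0, 2.312]
contact_force: [-0.3, -0.1, 0.8]
finger_gap: 0.0852
```

Request:
servo_tool:
  steps:
    - [-0.184, -0.037, 0.015, 0, 0, -0.982, 0]
    - [-0.184, -0.037, 0.015, 0, 0, -0.982, 0]
    - [-0.184, -0.037, 0.015, 0, 0, -0.982, 0]
    - [-0.184, -0.037, 0.015, 0, 0, -0.982, 0]
    - [-0.184, -0.037, 0.015, 0, 0, -0.982, 0]

```text
t: 1.7
ee_pos: [0.3215, 0.2144, 0.2761]
ee_rot: [-3.14, -0.001, 2.822]
contact_force: [0.5, 0.2, 0.1]
finger_gap: 0.0854
```

Tracking is good, so I'll continue.

Request:
servo_tool:
  steps:
    - [-0.142, -0.123, 0.015, 0, 0, -0.982, 0]
    - [-0.142, -0.123, 0.015, 0, 0, -0.982, 0]
    - [-0.142, -0.123, 0.015, 0, 0, -0.982, 0]
    - [-0.142, -0.123, 0.015, 0, 0, -0.982, 0]
    - [-0.142, -0.123, 0.015, 0, 0, -0.982, 0]

```text
t: 2.2
ee_pos: [0.3795, 0.1179, 0.267]
ee_rot: [-3.141, -0.002, -2.951]
contact_force: [-0.5, 0.5, 0.2]
finger_gap: 0.0855
```

Request:
servo_tool:
  steps:
    - [-0.063, -0.177, 0.015, 0, 0, -0.982, 0]
    - [-0.063, -0.177, 0.015, 0, 0, -0.982, 0]
    - [-0.063, -0.177, 0.015, 0, 0, -0.982, 0]
    - [-0.063, -0.177, 0.015, 0, 0, -0.982, 0]
    - [-0.063, -0.177, 0.015, 0, 0, -0.982, 0]

```text
t: 2.7
ee_pos: [0.4369, 0.0215, 0.2579]
ee_rot: [3.14, -0.002, -2.442]
contact_force: [-0.0, -0.0, -0.2]
finger_gap: 0.0855
```

Request:
servo_tool:
  steps:
    - [0.032, -0.185, 0.015, 0, 0, -0.982, 0]
    - [0.032, -0.185, 0.015, 0, 0, -0.982, 0]
    - [0.032, -0.185, 0.015, 0, 0, -0.982, 0]
    - [0.032, -0.185, 0.015, 0, 0, -0.982, 0]
    - [0.032, -0.185, 0.015, 0, 0, -0.982, 0]

```text
t: 3.2
ee_pos: [0.4939, -0.0747, 0.2487]
ee_rot: [3.139, -0.001, -1.932]
contact_force: [0.3, 0.4, -0.2]
finger_gap: 0.0856
```

```bash
python3 -c "
from plan import *
st();plan(.4965,-.0728,.142,4.375-2*np.pi)
print(proj('side',(.4965,-.0728,.085)),proj('side',(.4965,-.0728,.062)))"
```

```text
{'t': 3.2, 'joint_positions': [-0.2842, -0.0214, -0.0805, 1.5145, -0.0004, -3.0649], 'ee_pos': [0.4939, -0.0747, 0.2487], 'ee_rot': [3.1388, -0.0006, -1.9317], 'contact_force': [0.3331, 0.3635, -0.2349], 'ft_torque': [-0.0037, 0.022, 0.0416], 'finger_gap': 0.0856}
[-0.005 -0.003  0.178] [ 0.005 -0.001 -0.045]
(np.float64(338.3770740366515), np.float64(205.28371803695745)) (np.float64(338.0693415945181), np.float64(210.98903454060135))
```

Request:
servo_tool:
  steps:
    - [-0.005, -0.003, 0.07, 0, 0, 0, 0]
    - [-0.005, -0.003, 0.14, 0, 0, 0, 0]
    - [-0.005, -0.003, 0.178, 0, 0, 0, 0]
    - [-0.005, -0.003, 0.178, 0, 0, 0, 0]

```text
t: 3.6
ee_pos: [0.4932, -0.0699, 0.1377]
ee_rot: [3.13, -0.001, -1.934]
contact_force: [-1.8, 0.5, -0.4]
finger_gap: 0.0853
```

```bash
python3 -c "
from plan import *
st();crop('side',290,160,90,75,8,'c3')"
```

```text
{'t': 3.6, 'joint_positions': [-0.2755, 0.0193, -0.2623, 1.301, -0.0001, -3.054], 'ee_pos': [0.4932, -0.0699, 0.1377], 'ee_rot': [3.1299, -0.0011, -1.9339], 'contact_force': [-1.8172, 0.4768, -0.3576], 'ft_torque': [0.0111, 0.0569, -0.0306], 'finger_gap': 0.0853}
```

View pics/c3.png

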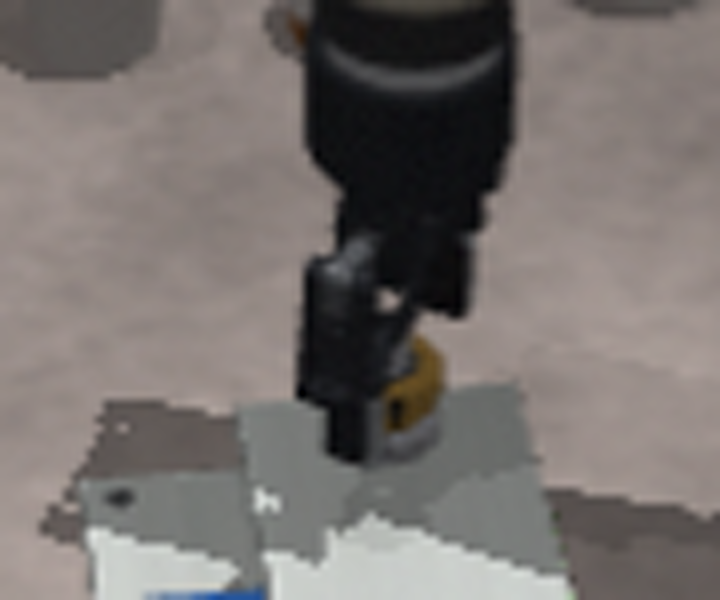

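```bash
python3 -c "
from plan import *
plan(.4965,-.0728,.1405,-1.934)"
```

```text
[ 0.002 -0.004 -0.   ] [ 0.013 -0.002  0.001]
```

Request:
servo_tool:
  steps:
    - [0.002, -0.004, 0, 0.013, -0.002, 0, 0]
    - [0.002, -0.004, 0, 0.013, -0.002, 0, 0.3]
    - [0.002, -0.004, 0, 0.013, -0.002, 0, 1]
    - [0.002, -0.004, 0, 0.013, -0.002, 0, 1]
    - [0.002, -0.004, 0, 0.013, -0.002, 0, 1]
  grip_force: 60

```text
t: 4.15
ee_pos: [0.4976, -0.0723, 0.1421]
ee_rot: [-3.139, 0.002, -1.933]
contact_force: [-0.4, 3.1, 4.2]
finger_gap: 0.0378
```

```bash
python3 -c "
from plan import *
st();plan(.4965,-.0728,.1405,-1.934)"
```

```text
{'t': 4.15, 'joint_positions': [-0.2787, 0.0156, -0.2568, 1.296, 0.0022, -3.0577], 'ee_pos': [0.4976, -0.0723, 0.1421], 'ee_rot': [-3.1394, 0.0024, -1.9334], 'contact_force': [-0.4221, 3.1044, 4.2176], 'ft_torque': [0.4541, -0.0273, -0.0304], 'finger_gap': 0.0378}
[0.001 0.001 0.003] [-0.004  0.004  0.001]
```

Request:
servo_tool:
  steps:
    - [0, 0, 0.001, 0, 0, 0.28, 1]
    - [0, 0, 0.001, 0, 0, 0.56, 1]
    - [0, 0, 0.001, 0, 0, 0.84, 1]
    - [0, 0, 0.001, 0, 0, 1, 1]

```text
t: 4.55
ee_pos: [0.4973, -0.0727, 0.1419]
ee_rot: [-3.141, 0.002, -2.462]
contact_force: [-0.8, -1.0, 1.4]
finger_gap: 0.0377
```

```bash
python3 -c "
from plan import *
st()"
```

```text
{'t': 4.55, 'joint_positions': [-0.2791, 0.0157, -0.2573, 1.2961, 0.0008, -2.5296], 'ee_pos': [0.4973, -0.0727, 0.1419], 'ee_rot': [-3.1406, 0.0017, -2.4619], 'contact_force': [-0.8119, -1.0141, 1.4117], 'ft_torque': [-0.1368, 0.4205, 0.0687], 'finger_gap': 0.0377}
```

Request:
servo_tool:
  steps:
    - [0, 0, 0.001, 0, 0, 0.28, 1]
    - [0, 0, 0.001, 0, 0, 0.56, 1]
    - [0, 0, 0.001, 0, 0, 0.84, 1]
    - [0, 0, 0.001, 0, 0, 1, 1]

```text
t: 4.95
ee_pos: [0.4967, -0.0729, 0.1415]
ee_rot: [-3.141, 0.0, -2.99]
contact_force: [-1.7, 0.2, 1.4]
finger_gap: 0.0379
```

```bash
python3 -c "
from plan import *
st()
plan(.4965,-.0728,.1405,-2.98)"
```

```text
{'t': 4.95, 'joint_positions': [-0.2794, 0.0157, -0.258, 1.2966, -0.0001, -2.0014], 'ee_pos': [0.4967, -0.0729, 0.1415], 'ee_rot': [-3.1413, 0.0004, -2.9904], 'contact_force': [-1.6676, 0.2126, 1.4003], 'ft_torque': [-0.0656, 0.4844, 0.0816], 'finger_gap': 0.0379}
[0.    0.    0.002] [-0.001  0.001 -0.02 ]
```

Request:
servo_tool:
  steps:
    - [0, 0, 0.001, 0, 0, 0.28, 1]
    - [0, 0, 0.001, 0, 0, 0.56, 1]
    - [0, 0, 0.001, 0, 0, 0.84, 1]
    - [0, 0, 0.001, 0, 0, 1, 1]

```text
t: 5.35
ee_pos: [0.496, -0.0729, 0.1412]
ee_rot: [-3.141, -0.001, 2.764]
contact_force: [-2.2, 1.4, 1.9]
finger_gap: 0.0375
```

Request:
servo_tool:
  steps:
    - [0, 0, 0.001, 0, 0, 0.28, 1]
    - [0, 0, 0.001, 0, 0, 0.56, 1]
    - [0, 0, 0.001, 0, 0, 0.84, 1]
    - [0, 0, 0.001, 0, 0, 1, 1]
    - [0, 0, 0.001, 0, 0, 1, 1]

```text
t: 5.85
ee_pos: [0.4955, -0.0725, 0.1409]
ee_rot: [-3.141, -0.002, 2.241]
contact_force: [-2.4, 1.9, 2.5]
finger_gap: 0.0376
```

```bash
python3 -c "
from plan import *
st()
crop('side',290,160,90,75,8,'c4')"
```

```text
{'t': 5.85, 'joint_positions': [-0.2795, 0.0156, -0.2594, 1.2982, 0.0006, -0.9495], 'ee_pos': [0.4955, -0.0725, 0.1409], 'ee_rot': [-3.1407, -0.0023, 2.2408], 'contact_force': [-2.4497, 1.8657, 2.5036], 'ft_torque': [0.4552, 0.5085, -0.0275], 'finger_gap': 0.0376}
```

View pics/c4.png

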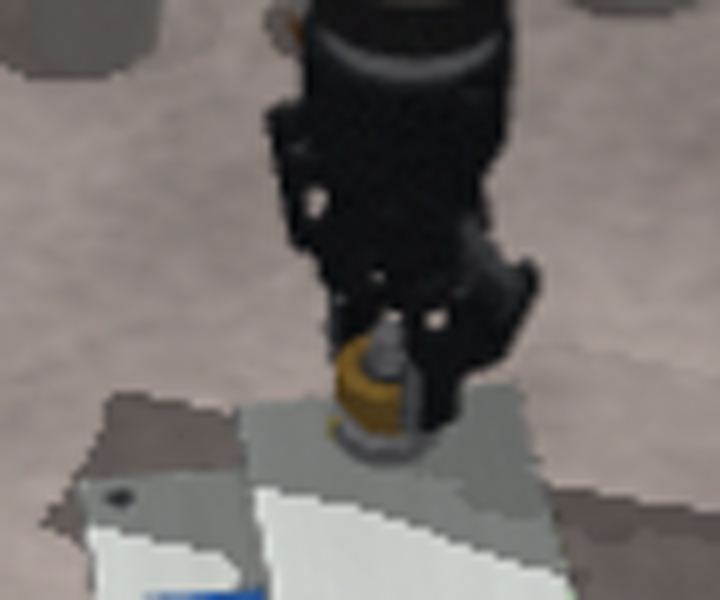

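Request:
servo_tool:
  steps:
    - [0, 0, 0.0005, 0, 0, 0.25, 1]
    - [0, 0, 0.0005, 0, 0, 0.5, 1]
    - [0, 0, 0.0005, 0, 0, 0.5, 1]

```text
t: 6.2
ee_pos: [0.4954, -0.0722, 0.1407]
ee_rot: [-3.14, -0.003, 1.982]
contact_force: [-1.2, 1.7, 2.4]
finger_gap: 0.0376
```

```bash
python3 -c "
from plan import *
st()"
```

```text
{'t': 6.2, 'joint_positions': [-0.2794, 0.0156, -0.2598, 1.2983, 0.0012, -0.6907], 'ee_pos': [0.4954, -0.0722, 0.1407], 'ee_rot': [-3.1401, -0.0028, 1.982], 'contact_force': [-1.2229, 1.6931, 2.3902], 'ft_torque': [0.5054, 0.4316, -0.0836], 'finger_gap': 0.0376}
```

Request:
servo_tool:
  steps:
    - [0, 0, 0.0005, 0, 0, 0.25, 1]
    - [0, 0, 0.0005, 0, 0, 0.5, 1]
    - [0, 0, 0.0005, 0, 0, 0.5, 1]

```text
t: 6.5
ee_pos: [0.4953, -0.0719, 0.1405]
ee_rot: [-3.139, -0.003, 1.724]
contact_force: [-1.9, 2.7, 2.0]
finger_gap: 0.0379
```

```bash
python3 -c "
from plan import *
st()"
```

```text
{'t': 6.5, 'joint_positions': [-0.2793, 0.0156, -0.2602, 1.2983, 0.002, -0.4323], 'ee_pos': [0.4953, -0.0719, 0.1405], 'ee_rot': [-3.1395, -0.0032, 1.7238], 'contact_force': [-1.9348, 2.7173, 2.0499], 'ft_torque': [0.5604, 0.3916, -0.0455], 'finger_gap': 0.0379}
```

Request:
servo_tool:
  steps:
    - [0, 0, 0.0005, 0, 0, 0.25, 1]
    - [0, 0, 0.0005, 0, 0, 0.5, 1]
    - [0, 0, 0.0005, 0, 0, 0.5, 1]

```text
t: 6.8
ee_pos: [0.4953, -0.0717, 0.1403]
ee_rot: [-3.139, -0.003, 1.467]
contact_force: [-2.1, 3.3, 2.7]
finger_gap: 0.0375
```

```bash
python3 -c "
from plan import *
st()"
```

```text
{'t': 6.8, 'joint_positions': [-0.2791, 0.0156, -0.2604, 1.2981, 0.0028, -0.1752], 'ee_pos': [0.4953, -0.0717, 0.1403], 'ee_rot': [-3.1387, -0.0033, 1.4668], 'contact_force': [-2.0747, 3.3406, 2.7094], 'ft_torque': [0.607, 0.3957, -0.0146], 'finger_gap': 0.0375}
```

```bash
cat > tz.py <<'E'
from plan import *
a=[]
for i in range(4):
    s=manip.read_state();a.append(s['ft_torque'][2]);manip.snapshot('top')
print('tz',np.round(a,3),'mean',np.mean(a).round(3),'yaw',s['ee_rot'][2].round(3),'z',s['ee_pos'][2].round(4),'j6',s['joint_positions'][5].round(3),'t',s['t'])
E
python3 tz.py
```

```text
tz [-0.015 -0.064 -0.056 -0.014] mean -0.037 yaw 1.467 z 0.1404 j6 -0.175 t 6.95
```

Request:
servo_tool:
  steps:
    - [0, 0, 0.0005, 0, 0, 0.25, 1]
    - [0, 0, 0.0005, 0, 0, 0.5, 1]
    - [0, 0, 0.0005, 0, 0, 0.5, 1]

```text
t: 7.3
ee_pos: [0.4954, -0.0714, 0.1403]
ee_rot: [-3.138, -0.003, 1.207]
contact_force: [-1.7, 4.9, 3.4]
finger_gap: 0.0379
```

```bash
python3 tz.py
```

```text
tz [-0.084 -0.097 -0.094 -0.051] mean -0.081 yaw 1.207 z 0.1403 j6 0.085 t 7.45
```

Request:
servo_tool:
  steps:
    - [0, 0, 0.0005, 0, 0, 0.25, 1]
    - [0, 0, 0.0005, 0, 0, 0.5, 1]
    - [0, 0, 0.0005, 0, 0, 0.5, 1]

```text
t: 7.8
ee_pos: [0.4955, -0.0711, 0.1402]
ee_rot: [-3.137, -0.003, 0.947]
contact_force: [-1.8, 4.5, 5.7]
finger_gap: 0.038
```

```bash
python3 tz.py
```

```text
tz [ 0.094 -0.028 -0.022  0.001] mean 0.012 yaw 0.949 z 0.1402 j6 0.343 t 7.95
```

Request:
servo_tool:
  steps:
    - [0, 0, 0, 0, 0, 0.25, 1]
    - [0, 0, 0, 0, 0, 0.5, 1]
    - [0, 0, 0, 0, 0, 0.5, 1]

```text
t: 8.3
ee_pos: [0.4957, -0.0709, 0.1402]
ee_rot: [-3.137, -0.003, 0.692]
contact_force: [-0.8, 5.1, 3.0]
finger_gap: 0.0377
```

```bash
python3 tz.py
```

```text
tz [0.087 0.131 0.13  0.146] mean 0.124 yaw 0.692 z 0.1402 j6 0.6 t 8.45
```

Request:
servo_tool:
  steps:
    - [0, 0, 0, 0, 0, 0.25, 1]
    - [0, 0, 0, 0, 0, 0.45, 1]
    - [0, 0, 0, 0, 0, 0.45, 1]

```text
t: 8.8
ee_pos: [0.4959, -0.0708, 0.1402]
ee_rot: [-3.136, -0.002, 0.46]
contact_force: [-0.9, 5.1, 3.2]
finger_gap: 0.038
```

```bash
python3 tz.py;python3 tz.py; python3 -c "
from plan import *
crop('side',290,160,90,75,8,'c5')"
```

```text
tz [0.219 0.193 0.236 0.248] mean 0.224 yaw 0.46 z 0.1402 j6 0.832 t 8.95
tz [0.233 0.182 0.296 0.241] mean 0.238 yaw 0.46 z 0.1402 j6 0.832 t 9.15
```

View pics/c5.png

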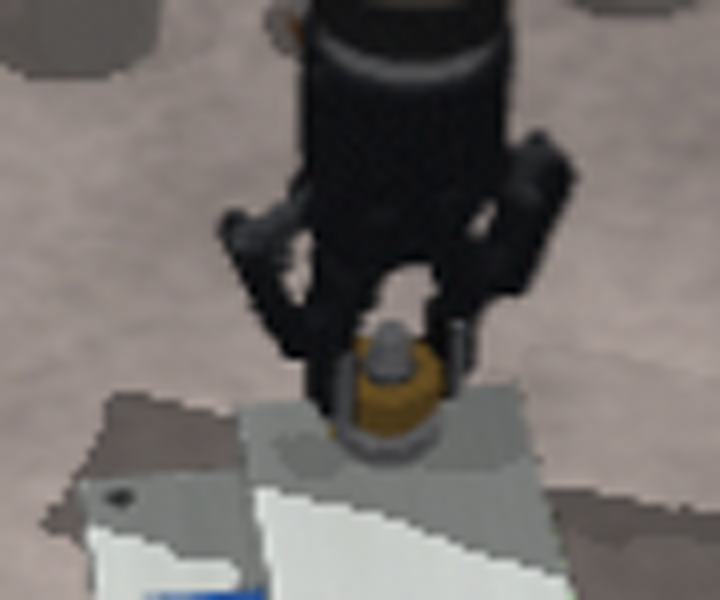

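Request:
servo_tool:
  steps:
    - [0, 0, 0, 0, 0, 0, 0]
    - [0, 0, 0, 0, 0, 0, 0]
    - [0, 0, 0, 0, 0, 0, 0]
    - [0, 0, 0, 0, 0, 0, 0]

```text
t: 9.65
ee_pos: [0.4959, -0.0714, 0.1401]
ee_rot: [-3.137, -0.002, 0.46]
contact_force: [-0.2, 0.0, 0.8]
finger_gap: 0.0854
```

Request:
servo_tool:
  steps:
    - [0, 0, -0.03, 0, 0, 0, 0]
    - [0, 0, -0.1, 0, 0, 0, 0]
    - [0, 0, -0.16, 0, 0, 0, 0]
    - [0, 0, -0.16, 0, 0, 0, 0]

```text
t: 10.05
ee_pos: [0.4989, -0.0731, 0.2426]
ee_rot: [3.138, -0.01, 0.46]
contact_force: [-0.2, -0.6, 0.6]
finger_gap: 0.0853
```

```bash
python3 -c "
from plan import *
st();crop('side',290,190,80,60,10,'c6')
print('jaws along fixture y (yaw .164+1.571)')
plan(.57,.015,.22,1.735,3)"
```

```text
{'t': 10.05, 'joint_positions': [-0.2803, -0.021, -0.0923, 1.4896, 0.0037, 0.8305], 'ee_pos': [0.4989, -0.0731, 0.2426], 'ee_rot': [3.1377, -0.0098, 0.46], 'contact_force': [-0.1773, -0.602, 0.644], 'ft_torque': [-0.0701, -0.0929, -0.0159], 'finger_gap': 0.0853}
jaws along fixture y (yaw .164+1.571)
[ 0.057 -0.026  0.011] [ 0.005 -0.012 -0.812]
[0.063 0.    0.011] [ 0.     0.    -0.812]
[0.057 0.026 0.011] [ 0.     0.    -0.812]
```

View pics/c6.png

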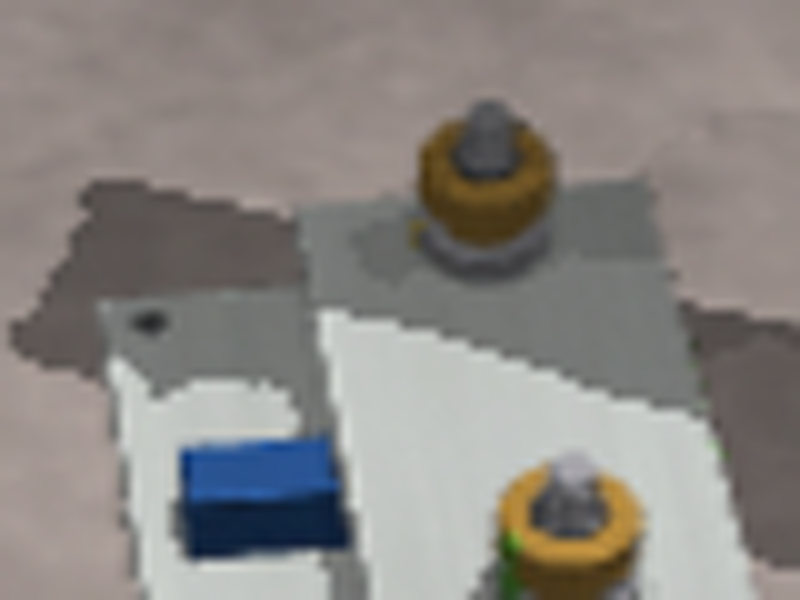

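The lock nut is now down. The yellow set-nut mark, at (418,233) in the crop, maps to (331.8,213.3) in the full image, the same place as before. Next is the block.

Request:
servo_tool:
  steps:
    - [0.057, -0.026, 0.011, 0.005, -0.012, -0.812, 0]
    - [0.057, -0.026, 0.011, 0.005, -0.012, -0.812, 0]
    - [0.057, -0.026, 0.011, 0.005, -0.012, -0.812, 0]
    - [0.057, -0.026, 0.011, 0.005, -0.012, -0.812, 0]

```text
t: 10.5
ee_pos: [0.5211, -0.0434, 0.2317]
ee_rot: [-3.139, 0.001, 0.885]
contact_force: [-0.1, 0.2, -0.2]
finger_gap: 0.0854
```

Request:
servo_tool:
  steps:
    - [0.063, 0, 0.011, 0, 0, -0.812, 0]
    - [0.063, 0, 0.011, 0, 0, -0.812, 0]
    - [0.063, 0, 0.011, 0, 0, -0.812, 0]
    - [0.063, 0, 0.011, 0, 0, -0.812, 0]

```text
t: 10.9
ee_pos: [0.5446, -0.0141, 0.224]
ee_rot: [-3.137, 0.001, 1.308]
contact_force: [0.8, -0.5, 1.1]
finger_gap: 0.0854
```

Request:
servo_tool:
  steps:
    - [0.057, 0.026, 0.011, 0, 0, -0.812, 0]
    - [0.057, 0.026, 0.011, 0, 0, -0.812, 0]
    - [0.057, 0.026, 0.011, 0, 0, -0.812, 0]
    - [0.057, 0.026, 0.011, 0, 0, -0.812, 0]

```text
t: 11.3
ee_pos: [0.5683, 0.0147, 0.2166]
ee_rot: [-3.136, -0.001, 1.729]
contact_force: [0.1, -0.5, 0.5]
finger_gap: 0.0855
```

```bash
python3 -c "
from plan import *
st()
plan(.5602,.0134,.13,1.735)"
```

```text
{'t': 11.3, 'joint_positions': [-0.0919, 0.1637, 0.051, 1.4635, -0.0003, -0.25], 'ee_pos': [0.5683, 0.0147, 0.2166], 'ee_rot': [-3.1362, -0.001, 1.729], 'contact_force': [0.1476, -0.4911, 0.5018], 'ft_torque': [-0.0299, -0.0082, -0.027], 'finger_gap': 0.0855}
[-0.    -0.013  0.144] [-0.01  -0.002 -0.012]
```

Request:
servo_tool:
  steps:
    - [0, -0.013, 0.07, -0.01, -0.002, -0.012, 0]
    - [0, -0.013, 0.144, -0.01, -0.002, -0.012, 0]
    - [0, -0.013, 0.144, -0.01, -0.002, -0.012, 0]
    - [0, -0.013, 0.144, -0.01, -0.002, -0.012, 0]

```text
t: 11.7
ee_pos: [0.559, 0.0133, 0.1295]
ee_rot: [-3.138, -0.001, 1.732]
contact_force: [-0.1, -0.2, 0.3]
finger_gap: 0.0852
```

```bash
python3 -c "
from plan import *
st()
plan(.5602,.0134,.090,1.735)"
```

```text
{'t': 11.7, 'joint_positions': [-0.096, 0.1724, -0.1143, 1.2875, -0.0001, -0.2569], 'ee_pos': [0.559, 0.0133, 0.1295], 'ee_rot': [-3.1383, -0.0008, 1.7317], 'contact_force': [-0.1349, -0.2478, 0.2531], 'ft_torque': [0.0303, -0.0174, -0.0489], 'finger_gap': 0.0852}
[-0.     0.002  0.066] [-0.006 -0.002 -0.006]
```

Request:
servo_tool:
  steps:
    - [0, 0.002, 0.04, -0.006, -0.002, -0.006, 0]
    - [0, 0.002, 0.066, -0.006, -0.002, -0.006, 0]
    - [0, 0.002, 0.066, -0.006, -0.002, -0.006, 0]
    - [0, 0.002, 0.066, -0.006, -0.002, -0.006, 0]

```text
t: 12.1
ee_pos: [0.5621, 0.0133, 0.0929]
ee_rot: [3.137, 0.001, 1.734]
contact_force: [0.8, -0.4, 0.4]
finger_gap: 0.0855
```

Request:
servo_tool:
  steps:
    - [0, 0, 0, 0, 0, 0, 0.3]
    - [0, 0, 0, 0, 0, 0, 0.5]
    - [0, 0, 0, 0, 0, 0, 1]
    - [0, 0, 0, 0, 0, 0, 1]
    - [0, 0, 0, 0, 0, 0, 1]
  grip_force: 60

```text
t: 12.6
ee_pos: [0.5626, 0.0134, 0.0938]
ee_rot: [3.136, 0.001, 1.734]
contact_force: [-0.6, 1.8, 1.4]
finger_gap: 0.0224
```

```bash
python3 -c "
from plan import *
st()
s=manip.read_state();x,y,z=s['ee_pos'];a=.164
plan(x+.05*np.cos(a),y+.05*np.sin(a),z,s['ee_rot'][2])
crop('side',290,180,80,60,10,'c7')"
```

```text
{'t': 12.6, 'joint_positions': [-0.0954, 0.1983, -0.1581, 1.2083, 0.0002, -0.2582], 'ee_pos': [0.5626, 0.0134, 0.0938], 'ee_rot': [3.1357, 0.0013, 1.7336], 'contact_force': [-0.6348, 1.7654, 1.3871], 'ft_torque': [0.2707, 0.2186, 0.017], 'finger_gap': 0.0224}
[0.    0.083 0.   ] [0.011 0.003 0.   ]
```

View pics/c7.png

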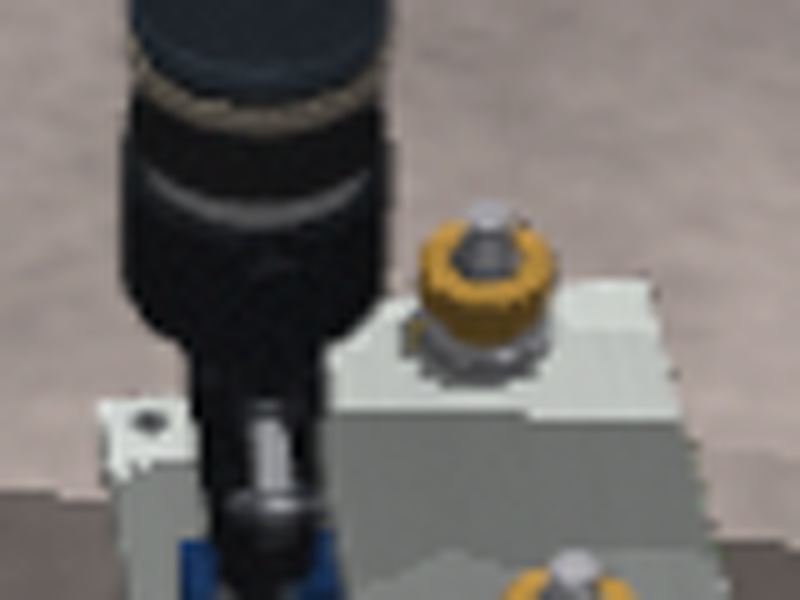

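Request:
servo_tool:
  steps:
    - [0, 0.02, 0, 0, 0, 0, 1]
    - [0, 0.04, 0, 0, 0, 0, 1]
    - [0, 0.06, 0, 0, 0, 0, 1]
    - [0, 0.083, 0, 0, 0, 0, 1]
    - [0, 0.083, 0, 0, 0, 0, 1]

```text
t: 13.15
ee_pos: [0.6129, 0.0216, 0.0938]
ee_rot: [3.134, 0.002, 1.734]
contact_force: [1.2, -0.4, -0.4]
finger_gap: 0.0223
```

```bash
python3 -c "
from plan import *
st()
s=manip.read_state();x,y,z=s['ee_pos']
plan(x,y,.20,s['ee_rot'][2])
plan(.546,.262,.20,1.455,2)"
```

```text
{'t': 13.15, 'joint_positions': [-0.0742, 0.3226, -0.0081, 1.2328, 0.0001, -0.2373], 'ee_pos': [0.6129, 0.0216, 0.0938], 'ee_rot': [3.1345, 0.0016, 1.7338], 'contact_force': [1.2219, -0.3704, -0.3592], 'ft_torque': [0.0775, -0.3224, 0.0559], 'finger_gap': 0.0223}
[-0.     0.001 -0.177] [0.014 0.003 0.   ]
[ 0.207 -0.022 -0.089] [0.014 0.002 0.266]
[ 0.202 -0.051 -0.089] [ 0.    -0.     0.266]
```

Request:
servo_tool:
  steps:
    - [0, 0, -0.03, 0, 0, 0, 1]
    - [0, 0, -0.09, 0, 0, 0, 1]
    - [0, 0, -0.15, 0, 0, 0, 1]
    - [0, 0, -0.177, 0, 0, 0, 1]

```text
t: 13.55
ee_pos: [0.6125, 0.0214, 0.2026]
ee_rot: [3.132, 0.002, 1.734]
contact_force: [1.3, 0.2, -3.1]
finger_gap: 0.0225
```

```bash
python3 -c "
from plan import *
st()
plan(.5452,.2591,.19,1.455,2)"
```

```text
{'t': 13.55, 'joint_positions': [-0.0744, 0.2677, 0.1443, 1.4371, -0.0001, -0.2374], 'ee_pos': [0.6125, 0.0214, 0.2026], 'ee_rot': [3.1316, 0.0025, 1.7338], 'contact_force': [1.314, 0.1553, -3.101], 'ft_torque': [0.0291, -0.0896, -0.0176], 'finger_gap': 0.0225}
[ 0.205 -0.023  0.01 ] [0.019 0.003 0.266]
[ 0.199 -0.051  0.01 ] [ 0.    -0.     0.266]
```

Request:
servo_tool:
  steps:
    - [0.06, -0.007, 0.003, 0.01, 0, 0.1, 1]
    - [0.12, -0.014, 0.006, 0.019, 0.003, 0.18, 1]
    - [0.18, -0.02, 0.01, 0.019, 0.003, 0.266, 1]
    - [0.205, -0.023, 0.01, 0.019, 0.003, 0.266, 1]
    - [0.205, -0.023, 0.01, 0.019, 0.003, 0.266, 1]

```text
t: 14.05
ee_pos: [0.5771, 0.1424, 0.1944]
ee_rot: [-3.138, 0.0, 1.598]
contact_force: [-0.4, 0.4, -2.7]
finger_gap: 0.0225
```

Request:
servo_tool:
  steps:
    - [0.06, -0.015, 0.003, 0, 0, 0.1, 1]
    - [0.12, -0.03, 0.006, 0, 0, 0.18, 1]
    - [0.18, -0.045, 0.01, 0, 0, 0.266, 1]
    - [0.199, -0.051, 0.01, 0, 0, 0.266, 1]
    - [0.199, -0.051, 0.01, 0, 0, 0.266, 1]

```text
t: 14.55
ee_pos: [0.5425, 0.2613, 0.1876]
ee_rot: [-3.137, 0.002, 1.462]
contact_force: [0.6, 0.0, -3.5]
finger_gap: 0.0226
```

```bash
python3 -c "
from plan import *
st()
plan(.5452,.2591,.105,1.455)"
```

```text
{'t': 14.55, 'joint_positions': [0.3376, 0.2574, 0.1021, 1.4203, -0.0001, 0.4467], 'ee_pos': [0.5425, 0.2613, 0.1876], 'ee_rot': [-3.1373, 0.0022, 1.4617], 'contact_force': [0.6357, 0.0099, -3.4605], 'ft_torque': [-0.1113, -0.0722, 0.0042], 'finger_gap': 0.0226}
[-0.003  0.005  0.138] [-0.008  0.004  0.013]
```

Request:
servo_tool:
  steps:
    - [-0.003, 0.005, 0.06, -0.008, 0.004, 0.013, 1]
    - [-0.003, 0.005, 0.12, -0.008, 0.004, 0.013, 1]
    - [-0.003, 0.005, 0.138, -0.008, 0.004, 0.013, 1]
    - [-0.003, 0.005, 0.138, -0.008, 0.004, 0.013, 1]

```text
t: 14.95
ee_pos: [0.5433, 0.2567, 0.1017]
ee_rot: [-3.136, 0.004, 1.453]
contact_force: [-0.1, -0.8, -3.8]
finger_gap: 0.0226
```

```bash
python3 -c "
from plan import *
st()
crop('side',270,260,100,75,8,'c8')
plan(.5452,.2591,.0875,1.455)"
```

```text
{'t': 14.95, 'joint_positions': [0.3302, 0.2988, -0.0213, 1.2577, -0.0009, 0.4479], 'ee_pos': [0.5433, 0.2567, 0.1017], 'ee_rot': [-3.1357, 0.0038, 1.4531], 'contact_force': [-0.1181, -0.8138, -3.7563], 'ft_torque': [-0.046, 0.0104, 0.0051], 'finger_gap': 0.0226}
[0.003 0.    0.028] [-0.003  0.003 -0.003]
```

View pics/c8.png

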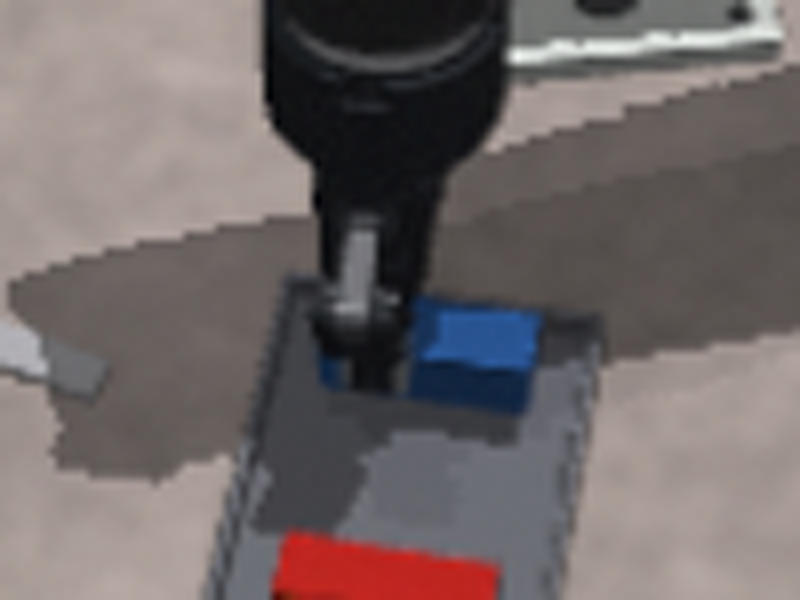

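The block is held level over the empty half of the tray, at crop (430,350). Lowering it now.

Request:
servo_tool:
  steps:
    - [0.003, 0, 0.014, -0.003, 0.003, 0, 1]
    - [0.003, 0, 0.023, -0.003, 0.003, 0, 1]
    - [0.003, 0, 0.023, -0.003, 0.003, 0, 1]

```text
t: 15.3
ee_pos: [0.5451, 0.2593, 0.0905]
ee_rot: [-3.142, 0.0, 1.453]
contact_force: [-1.1, 0.8, -3.4]
finger_gap: 0.0228
```

```bash
python3 -c "
from plan import *
manip.snapshot('top');st()"
```

```text
{'t': 15.35, 'joint_positions': [0.3331, 0.3073, -0.0334, 1.23, -0.0, 0.4503], 'ee_pos': [0.5451, 0.2594, 0.0907], 'ee_rot': [3.1415, -0.0, 1.4535], 'contact_force': [-0.1509, -0.3008, -3.2897], 'ft_torque': [-0.0348, -0.0305, -0.0043], 'finger_gap': 0.0229}
```

Request:
servo_tool:
  steps:
    - [0, 0, 0.004, 0, 0, 0, 1]
    - [0, 0, 0.007, 0, 0, 0, 1]
    - [0, 0, 0.008, 0, 0, 0, 1]

```text
t: 15.65
ee_pos: [0.545, 0.2594, 0.0858]
ee_rot: [-3.142, 0.0, 1.454]
contact_force: [-0.7, 0.3, -1.9]
finger_gap: 0.0223
```

```bash
python3 -c "
from plan import *
manip.snapshot('top');st()"
```

```text
{'t': 15.7, 'joint_positions': [0.3333, 0.311, -0.0388, 1.2209, -0.0, 0.4504], 'ee_pos': [0.5451, 0.2595, 0.0859], 'ee_rot': [3.1415, 0.0, 1.4537], 'contact_force': [0.8684, -0.0112, -3.7751], 'ft_torque': [0.0047, -0.0711, 0.032], 'finger_gap': 0.0223}
```

Request:
servo_tool:
  steps:
    - [0, 0, 0.001, 0, 0, 0, 1]
    - [0, 0, 0.002, 0, 0, 0, 1]

```text
t: 15.9
ee_pos: [0.5451, 0.2595, 0.0858]
ee_rot: [3.141, 0.0, 1.454]
contact_force: [-3.3, -1.6, 4.6]
finger_gap: 0.0228
```

```bash
python3 -c "
from plan import *
manip.snapshot('top');st()"
```

```text
{'t': 15.95, 'joint_positions': [0.3333, 0.3109, -0.0392, 1.2203, -0.0002, 0.4503], 'ee_pos': [0.5451, 0.2595, 0.0858], 'ee_rot': [3.1411, -0.0, 1.4538], 'contact_force': [-2.2575, -1.1, 2.5547], 'ft_torque': [-0.2444, 0.4206, 0.0017], 'finger_gap': 0.0222}
```

The block is on the floor. I'll open partly, then lift.

Request:
servo_tool:
  steps:
    - [0, 0, 0, 0, 0, 0, 0.55]
    - [0, 0, 0, 0, 0, 0, 0.55]
    - [0, 0, 0, 0, 0, 0, 0.55]

```text
t: 16.25
ee_pos: [0.5457, 0.2597, 0.0862]
ee_rot: [3.14, -0.001, 1.454]
contact_force: [-0.0, -0.0, -0.1]
finger_gap: 0.0383
```

Request:
servo_tool:
  steps:
    - [0, 0, -0.03, 0, 0, 0, 0.55]
    - [0, 0, -0.08, 0, 0, 0, 0.55]
    - [0, 0, -0.16, 0, 0, 0, 0.55]
    - [0, 0, -0.2, 0, 0, 0, 0.55]

```text
t: 16.65
ee_pos: [0.5469, 0.2601, 0.2106]
ee_rot: [3.134, -0.003, 1.454]
contact_force: [0.3, 0.4, 0.8]
finger_gap: 0.0381
```

Request:
servo_tool:
  steps:
    - [0.08, -0.08, -0.1, 0, 0, 0, 0.3]
    - [0.16, -0.16, -0.15, 0, 0, 0, 0]
    - [0.24, -0.24, -0.15, 0, 0, 0, 0]
    - [0.24, -0.24, -0.15, 0, 0, 0, 0]
    - [0.24, -0.24, -0.15, 0, 0, 0, 0]

```text
t: 17.15
ee_pos: [0.418, 0.4224, 0.3021]
ee_rot: [3.133, -0.007, 1.456]
contact_force: [0.7, -0.2, 0.2]
finger_gap: 0.0857
```

```bash
python3 -c "
from plan import *
st()
a=crop('side',270,185,110,75,7,'c9a');b=crop('side',270,285,110,75,7,'c9b')
import cv2;cv2.imwrite('pics/c9.png',cv2.resize(np.vstack([a,b]),None,fx=.57,fy=.57,interpolation=cv2.INTER_AREA))"
```

```text
{'t': 17.15, 'joint_positions': [0.6784, 0.2219, 0.2875, 1.6259, -0.0014, 0.7928], 'ee_pos': [0.418, 0.4224, 0.3021], 'ee_rot': [3.1332, -0.0065, 1.4563], 'contact_force': [0.7051, -0.2142, 0.155], 'ft_torque': [-0.0356, 0.0279, -0.0351], 'finger_gap': 0.0857}
```

View pics/c9.png

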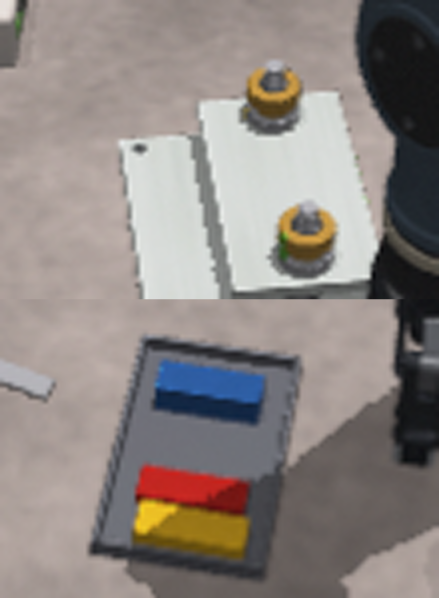

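```bash
python3 -c "
from rig import manip
print(manip.job_done())"
```

```text
the job is handed in; nothing more can be done
None
```

The lock nut is tightened against the set nut, the blue setting block lies flat in the empty half of the gauge tray, and the job was handed in at about 17 s.

- **Lock nut:** I turned it about 223° clockwise in one grip. The holding moment ended at 0.22–0.24 N m, so it is about 0.5–0.7 rad past first touch, inside the firm range. The moment readings wandered by about 0.05 N m, so that figure is approximate.
- **Set nut:** its yellow mark was at about pixel (332,213) before and after tightening, within about a pixel (2–3 mm). A slip of under about 0.1 rad would not show, but the moment stayed well below slipping.
- **Setting block:** I drew it 50 mm straight out, lifted it, and set it down in the bay with light contact (about 5 N) before letting go.
- **Last picture:** it shows the block flat in the tray beside the untouched red and yellow spares, both posts in order and the arm clear. I did not check the cups, bottles, caliper and pen again afterwards.
- **Disagreement:** the finger opening read about 2 mm less than the true widths on both grips. I took this as the pads compressing and did not check it further.

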